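# Wake the kitchen scale and zero it

## Robot

A 6-joint arm with a two-finger parallel gripper is mounted at the origin on the work surface. World frame = base frame: x ahead of the robot, y to its left, z up, the work surface at z = 0. Lengths are in m, angles in degrees, forces in N, time in s.
With the tool pointing down it reaches from about 0.375 to 0.9 m from the base axis. Payload 3.1 kg.
Tool frame: the origin (TCP) lies at the very end of the fingers, on their centre line; the grasp point (between the pads) lies 19 mm behind it; z points along the fingers, y is the direction in which the jaws open and shut (so a half turn about z gives the same grasp; the last joint's range is limited). The gripper opens to 87 mm and grips with 3 to 60 N. Pads are 19 mm wide; open, the fingers measure 117 mm over their backs; the gripper's body (75 mm by 190 mm) begins 51 mm behind the grasp point.
Start: joints at [-78.925, 30.224, 82.088, -0, 67.689, -10.227], TCP at [0.227, -0.582, 0.223] pointing down, gripper open.
Joint ranges: [-176.69, 176.69], [-43.24, 126.21], [12.49, 139.97], [-82, 262], [0, 151.66], [-163.58, 163.58]. Speed limits (degrees/s): [159.86, 159.86, 180, 180, 180, 180].

## Interface

Orientations are given as a 3x3 rotation matrix whose columns are the frame's x, y, z axes.
In Python, from rig import bot gives the robot as it stands. The module is installed in compiled form; this text tells all that it offers.
- The arm moves only by the tool play_rows, never from a script. Its argument "targets" is a list of rows, each a list of 7 numbers: the closure, from 0 (fully open) to 1 (shut), then the shift along the world's x, y, z in m, then the turn, a rotation vector about the world's x, y, z in rad. A call has 1 to 12 rows; each row shifts and turns the commanded pose from where the row before left it; what a row does not reach is not made up. A row lasts 1/8 s, in which the tool goes at most 62.5 mm and 10.7 degrees, less where a joint would pass 70% of its speed; a pose out of reach is approached as far as the arm can. A call with a gripper value outside its range is refused whole. The fingers move at their own pace and stop on an object; the grip force is fixed at half the most. Time passes only in rows, so rows that do not move let the fingers close. It gives the time, the measured TCP pose, the force and the opening at its end, in the units of the state.
- bot.read_state(): the state, without advancing time (a new reading comes with each control period).
- bot.capture(name): name is "scene" or "top" or "wrist"; returns the picture (384x512x3 uint8, blue, green, red); there is no depth.
- bot.get_calibration(name): a dict with "fx", "fy", "cx", "cy" (pixels), "k1" (the pictures are not rectified: a ray, as slopes to the right and down, at radius r is drawn at 1 + k1 r^2 times it, then the intrinsics apply), "R" (3x3) and "t" (3): a world point X has camera coordinates R X + t. Camera axes: x right, y down, z forward; pixel columns grow to the right and rows downward; lengths in m; the calibration is good to about 2 mm. A picture is of the moment at which its call begins: read the wrist's pose just before it. get_calibration takes no time and is no camera call; for the wrist camera it gives the pose at the moment of the call.
- bot.hand_in(): hands the job in, once; it reports no verdict.
The state is a dict: "time_s": time; "joint_positions": joint angles; "qvel": joint speeds; "tau": joint torques, N m; "position": TCP position; "tcp_rot": TCP orientation; "force": force on the tool from outside, world axes, zero at the start; "moment": the same for the moment, N m; "opening": opening from 0.0 (shut) to 1.0 (fully open).
Only numpy, scipy, OpenCV 4.12 (cv2) and the standard library are available. Lean on these libraries where they do the work, as an engineer would, in place of code of your own. Each camera call takes 0.05 s, during which the arm holds its last target. There are 200 camera calls.

## Task

Two identical kitchen scales stand on the steel counter, asleep. On the scale that carries the empty steel bowl, press the round key fully down with your fingertips and let it come up, then press the oblong key fully down in the same way, to zero off the bowl's weight, and draw back. Press gently, do not touch the bowl or the other scale, and leave everything else standing where it is.

Things in the scene. Friction and masses are not known exactly. Their poses are not given: they have to be found in the camera images.
- scale_a: The scale that carries the steel bowl, fixed. White box 240 mm deep (its x) by 200 mm wide (its y), top face 42 mm above the counter. Origin on the counter under its centre, z up; its -x side, with the keys, faces roughly to the robot. Two grey keys in a row at x = -94 mm: round at y = +40 mm, oblong at y = -38 mm. A flat dark display strip, under 3 mm proud, lies between keys and pan.
- scale_a_pan (a point): Centre of the upper face of scale_a's steel pan, 54 mm above the counter; the pan is 150 mm (scale's x) by 180 mm (y), its centre 40 mm behind the scale's centre.
- scale_b: The other scale, of the same make and size with the same keys, carrying a jar; fixed to the counter. It must not be touched. The two scales may stand either way round, left or right. Origin and axes as for scale_a.
- round_a (a joint): Travel of scale_a's round key, straight down: 0 up, 0.006 m fully down. It springs back. The push needed grows evenly from about 1.5 N at the start to 5 N fully down; it counts as pressed beyond 4 mm.
- oblong_a (a joint): Travel of scale_a's oblong key, straight down, same spring: 0 up, 0.006 m fully down, 1.5 N to 5 N; it counts as pressed beyond 4 mm.
- round_b (a joint): Travel of scale_b's round key (0 up, 0.006 m down). Leave alone.
- oblong_b (a joint): Travel of scale_b's oblong key (0 up, 0.006 m down). Leave alone.
- round_a_top (a point): Centre of the upper face of scale_a's round key: a grey disc 24 mm across, standing 9 mm above the scale's top face, so 51 mm above the counter. Moves down with the key.
- oblong_a_top (a point): Centre of the upper face of scale_a's oblong key: a grey bar 42 mm long (scale's y) by 20 mm wide (scale's x), standing 9 mm above the scale's top face, so 51 mm above the counter. Moves down with the key.
- bowl: Empty steel bowl on scale_a's pan, 136 mm across the rim, 50 mm high (rim 104 mm above the counter), loose. Origin: centre of its underside.
- jar: Glass jar with a steel lid on scale_b's pan, 68 mm across, 85 mm high, loose. Origin: centre of its underside.
- sauce: Sauce bottle with a yellow cap on the counter, 64 mm across, 190 mm high, loose. Origin: centre of its underside.
- mug: White mug with a handle on the counter, 76 mm across, 85 mm high, loose. Origin: centre of its underside.
Mind the look-alikes: they are no part of the job. What is meant by the bowl is not green, and is the smaller of those in its own colour. What is shaped like the jar but orange is not meant.

How it is judged (in metres and radians):
On the way, in this order (a step that is already met when the one before it is completed fails the run):
1. the round key of the scale with the bowl is pressed down with the fingers, the oblong key up (value of joint round_a above 0.004 m and value of joint oblong_a below 0.0015 m and contact force between the fingers and scale_a above 1 N), for 0.05 s.
2. the round key is up again and the oblong key is pressed down with the fingers (value of joint oblong_a above 0.004 m and value of joint round_a below 0.0015 m and contact force between the fingers and scale_a above 1 N), for 0.05 s.
At the end, for the whole second after the job is handed in: After the two presses in order, all four keys are up again (within 1 mm), and the bowl, jar, bottle and mug stand upright within 10 mm of where they were, the bowl at rest on its pan (value of joint each of round_a, oblong_a, round_b, oblong_b below 0.001 m and distance of each of bowl, jar, sauce, mug from where it was at the start of the episode below 0.01 m and linear speed of bowl below 0.02 m/s and angle between each of bowl, jar, sauce, mug's own z axis and vertical below 0.1 rad); the robot touches nothing.
It fails at once if a key of the other scale is pressed by more than 1.5 mm (value of joint any of round_b, oblong_b above 0.0015 m).
It fails at once if the robot touches the other scale (over 1 N) (contact force between any of the fingers, the arm and scale_b above 1 N).
It fails at once if the robot touches the bowl (over 1 N) (contact force between any of the fingers, the arm and bowl above 1 N).
It fails at once if the scale is pushed harder than 25 N (contact force between any of the fingers, the arm and scale_a above 25 N).
It fails at once if the bowl, jar, bottle or mug is moved or lifted by more than 10 mm (distance of any of bowl, jar, sauce, mug from where it was at the start of the episode above 0.01 m).
It also fails if it takes over 40 s, if anything falls off the work surface, if the arm or the gripper's body presses on something with over 40 N, if the wrist force passes 120 N, or if a joint passes its speed limit or range.

## Working session

There is one attempt and no reset: what is moved stays moved. The work goes in short steps, Python scripts to look and compute and a tool call to move; the robot and the scene stay as the last step left them, time stands still between calls to the robot, and variables do not carry over. Pictures are saved under pics/ and viewed, about 8 in all and at most 12, crops included, and the job is handed in when it is done.

Besides the shell and the picture viewer there is one more tool, called by a JSON object that holds its "method" and its "body". play_rows: Moves the arm, as the interface text tells. Its arguments: {"type":"object","properties":{"targets":{"type":"array","items":{"type":"array","items":{"type":"number"}}}},"required":["targets"]}

```bash
mkdir -p pics; python3 - <<'E'
from rig import bot
import cv2
for n in("scene","top"):
    cv2.imwrite(f"pics/{n}0.png",bot.capture(n)); c=bot.get_calibration(n); print(n,c)
s=bot.read_state();print(s['time_s'],s['position'],s['tcp_rot'],s['force'])
E
```

```text
scene {'fx': 457.65168653069105, 'fy': 457.65168653069105, 'cx': 252.6670416495215, 'cy': 195.11608744908932, 'k1': -0.12126675243795675, 'R': array([[ 0.03394366,  0.99941833, -0.00329079],
       [ 0.8112655 , -0.02947607, -0.58393446],
       [-0.5836918 ,  0.01715117, -0.81179413]]), 't': array([-0.02724456, -0.4128963 ,  1.97565065])}
top {'fx': 411.1756387821705, 'fy': 411.1756387821705, 'cx': 254.28225674028923, 'cy': 194.05087351949527, 'k1': -0.0405672695971695, 'R': array([[-0.02182819, -0.99960348, -0.01778802],
       [-0.99088195,  0.02399699, -0.13257865],
       [ 0.13295293,  0.01473187, -0.99101286]]), 't': array([0.03077998, 0.54670742, 1.52623517])}
0.1 [ 0.22696763 -0.58162     0.22167493] [[ 9.31664783e-01  3.63318843e-01 -3.86952022e-04]
 [ 3.63318880e-01 -9.31662789e-01  1.95943941e-03]
 [ 3.51392462e-04 -1.96612767e-03 -9.99998005e-01]] [-0.238644   -0.18120286 -1.08860846]
```

View pics/scene0.png

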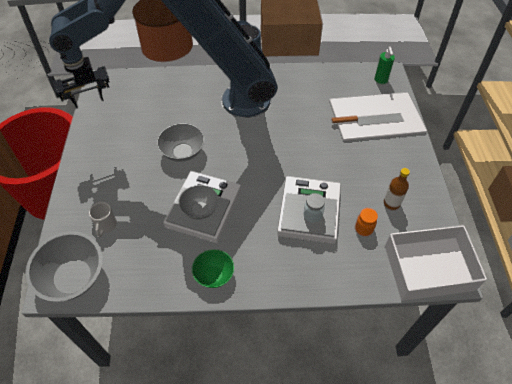

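View pics/top0.png

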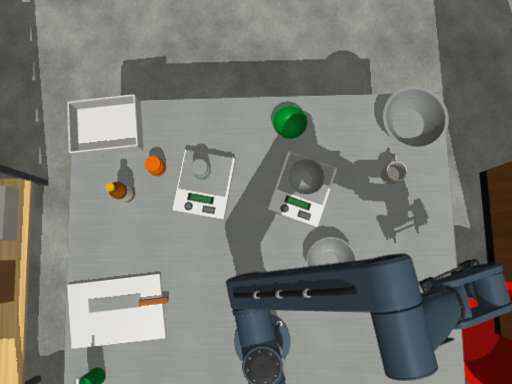

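The top view shows these look-alikes:
- **Scales:** (303,188) carries the grey bowl, (205,185) carries the glass jar.
- **Grey bowls:** on the scale at (306,176), a bigger one on the counter at (330,252), and a huge one at (415,117).
- **Other:** green bowl at (290,121), and an orange jar at (155,165), not meant.

I choose the scale at (303,188). Its round key is near (285,207) and the oblong near (303,215). Next I'll check this in a close crop and measure.

```bash
cat > h.py <<'E'
import numpy as np, cv2
def ray(c,u,v):
    K=np.array([[c['fx'],0,c['cx']],[0,c['fy'],c['cy']],[0,0,1]])
    p=cv2.undistortPoints(np.array([[[u,v]]],float),K,np.array([c['k1'],0,0,0.]))[0,0]
    R=np.array(c['R']); d=R.T@np.r_[p,1]; return -R.T@np.array(c['t']),d/np.linalg.norm(d)
def plane(c,u,v,z):
    o,d=ray(c,u,v); return o+d*(z-o[2])/d[2]
def tri(a,b):
    (o,d),(p,e)=a,b; s=np.linalg.lstsq(np.c_[d,-e],p-o,rcond=None)[0]
    A=o+s[0]*d;B=p+s[1]*e; return (A+B)/2,np.linalg.norm(A-B)
def proj(c,X):
    K=np.array([[c['fx'],0,c['cx']],[0,c['fy'],c['cy']],[0,0,1]])
    return cv2.projectPoints(np.array([X],float),cv2.Rodrigues(np.array(c['R']))[0],np.array(c['t']),K,np.array([c['k1'],0,0,0.]))[0][0,0]
E
python3 - <<'E'
import cv2,numpy as np
a=cv2.imread('pics/top0.png')[140:280,260:380]; b=cv2.imread('pics/scene0.png')[115:255,150:270]
a=cv2.resize(a,None,fx=3.3,fy=3.3,interpolation=2);b=cv2.resize(b,None,fx=3.3,fy=3.3,interpolation=2)
cv2.imwrite('pics/crop.png',np.hstack([a,b]))
E
```

```text
(no output)
```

View pics/crop.png

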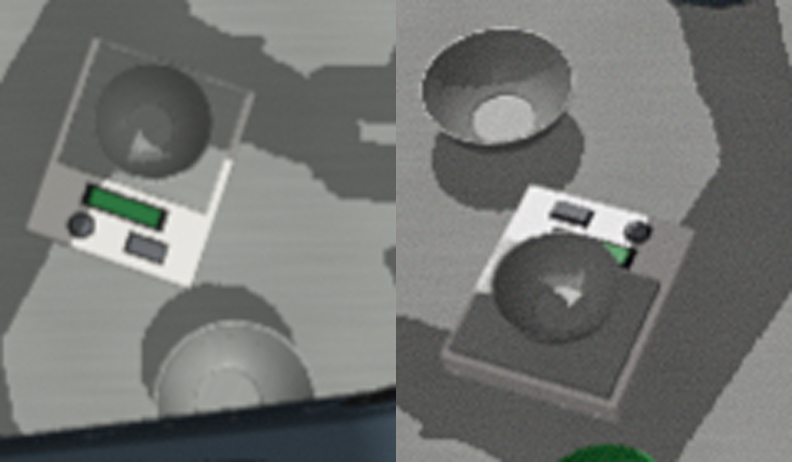

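The crop confirms it. On the bowl's scale, top view left and scene view right, the round key is at crop (81,224)/(637,231) and the oblong at (147,248)/(572,213). The bigger grey bowl stands free in front of it.

```bash
python3 - <<'E'
from rig import bot
from h import *
def cen(f,u,v,n=9):
    im=cv2.imread(f).astype(float); g=im.max(2)
    k=8; u0,v0=int(round(u)),int(round(v)); p=g[v0-k:v0+k+1,u0-k:u0+k+1]
    sat=(im.max(2)-im.min(2))[v0-k:v0+k+1,u0-k:u0+k+1]
    m=((p<105)&(sat<40)).astype(np.uint8); nl,l,s,c=cv2.connectedComponentsWithStats(m,connectivity=4)
    i=l[k,k]; print(f,'area',s[i][4],s[i][:4], c[i]+[u0-k,v0-k]); return c[i]+[u0-k,v0-k]
T=bot.get_calibration('top');S=bot.get_calibration('scene')
P={}
for n,a,b in(('round',(284.5,207.9),(223,185)),('oblong',(304.5,215.2),(203.3,179.5))):
    a=cen('pics/top0.png',*a);b=cen('pics/scene0.png',*b)
    P[n]=plane(T,*a,.051); print(n,P[n],plane(S,*b,.051),tri(ray(T,*a),ray(S,*b)))
r,o=P['round'],P['oblong'];d=(r-o)[:2];print('sep',np.linalg.norm(d),'yaw of y axis',np.degrees(np.arctan2(-d[0],d[1])))
# free bowl rim right/top in top view, roughly
for uv in((330,237),(308,250),(354,250)):print(uv,plane(T,*uv,.055))
E
```

```text
pics/top0.png area 45 [4 4 8 8] [283.62222222 207.62222222]
pics/scene0.png area 56 [ 4  5  9 12] [222.82142857 186.76785714]
round [ 0.49141599 -0.09078415  0.051     ] [ 0.50530716 -0.09665399  0.051     ] (array([ 0.49307394, -0.09466817,  0.03453854]), np.float64(0.0059148463118733965))
pics/top0.png area 242 [ 0  0 17 17] [304.04958678 215.38429752]
pics/scene0.png area 214 [ 0  0 17 16] [203.12616822 178.42990654]
oblong [ 0.46048818 -0.16610274  0.051     ] [ 0.46481618 -0.16844961  0.051     ] (array([ 0.46091319, -0.16783531,  0.04589249]), np.float64(0.002378658534355047))
sep 0.0814212513523676 yaw of y axis -22.32434888315285
(330, 237) [ 0.37778689 -0.25862434  0.055     ]
(308, 250) [ 0.33201823 -0.17550419  0.055     ]
(354, 250) [ 0.32797638 -0.34491881  0.055     ]
```

{"method": "play_rows", "body": {"targets": [[1, 0.018, 0.037, 0.004, 0, 0, -0.063], [1, 0.018, 0.037, 0.004, 0, 0, -0.063], [1, 0.018, 0.037, 0.004, 0, 0, -0.063], [1, 0.018, 0.037, 0.004, 0, 0, -0.063], [1, 0.018, 0.037, 0.004, 0, 0, -0.063], [1, 0.018, 0.037, 0.004, 0, 0, -0.063], [1, 0.018, 0.037, 0.004, 0, 0, -0.063], [1, 0.018, 0.037, 0.004, 0, 0, -0.063], [1, 0.018, 0.037, 0.004, 0, 0, -0.063], [1, 0.018, 0.037, 0.004, 0, 0, -0.063], [1, 0.018, 0.037, 0.004, 0, 0, -0.063], [1, 0.018, 0.037, 0.004, 0, 0, -0.063]]}}

```text
time_s: 1.6
position: [0.4433, -0.1369, 0.2704]
tcp_rot: [[0.926, -0.377, -0.001], [-0.377, -0.926, 0.0], [-0.001, -0.0, -1.0]]
force: [-0.1, -0.2, -0.2]
opening: 0.003
```

```bash
python3 - <<'E'
from rig import bot
from h import *
import pickle
s=bot.read_state();c=bot.get_calibration('wrist');im=bot.capture('wrist');cv2.imwrite('pics/w1.png',im);pickle.dump(c,open('w1.pkl','wb'))
print(s['time_s'],s['position'],s['tcp_rot'],s['force'],s['opening']);R=np.array(c['R']);print('cam',-R.T@c['t'],R[2])
for X in((.493,-.093,.051),(.461,-.167,.051)):print(proj(c,X))
E
```

```text
1.6 [ 0.44327468 -0.13685535  0.27041988] [[ 9.26284019e-01 -3.76825760e-01 -5.12586246e-04]
 [-3.76825647e-01 -9.26284156e-01  3.05456630e-04]
 [-5.89904445e-04 -8.97839514e-05 -9.99999822e-01]] [-0.05011723 -0.1684031  -0.18821352] 0.0026978979815004225
cam [ 0.51512988 -0.1659001   0.43272153] [-0.2616373   0.10690881 -0.95922699]
[211.58225228 142.0072492 ]
[270.42526912 143.27834673]
```

View pics/w1.png

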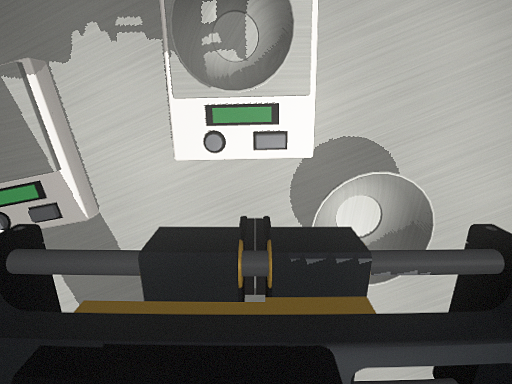

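The wrist view shows the bowl's scale squared up: round key at about (214,142), oblong at about (270,141). The other scale is to the left and the free bowl at lower right. I'll take a second wrist view from above the round key, for parallax.

{"method": "play_rows", "body": {"targets": [[1, 0.025, 0.022, -0.01, 0, 0, 0], [1, 0.025, 0.022, -0.01, 0, 0, 0], [1, 0, 0, 0, 0, 0, 0], [1, 0, 0, 0, 0, 0, 0]]}}

```text
time_s: 2.15
position: [0.4924, -0.0944, 0.2503]
tcp_rot: [[0.927, -0.374, -0.001], [-0.374, -0.927, 0.0], [-0.001, 0.0, -1.0]]
force: [-0.3, 0.1, 0.9]
opening: 0.002
```

```bash
cat > m.py <<'E'
from rig import bot
from h import *
import pickle
s=bot.read_state();c2=bot.get_calibration('wrist');im2=bot.capture('wrist');cv2.imwrite('pics/w2.png',im2)
c1=pickle.load(open('w1.pkl','rb'));im1=cv2.imread('pics/w1.png')
def cen(im,c,X):
    u,v=proj(c,X);k=45;u0,v0=int(u)-k,int(v)-k
    h=cv2.cvtColor(im,cv2.COLOR_BGR2HSV)[max(v0,0):v0+2*k,max(u0,0):u0+2*k]; v0=max(v0,0);u0=max(u0,0)
    m=((h[...,2]<175)&(h[...,1]<90)).astype(np.uint8)
    cs,_=cv2.findContours(m,cv2.RETR_EXTERNAL,cv2.CHAIN_APPROX_NONE);best=None
    for q in cs:
        A=cv2.contourArea(q)
        if 200<A<1500:
            (x,y),w,a=cv2.minAreaRect(q)
            d=np.hypot(x+u0-u,y+v0-v)
            if best is None or d<best[0]:best=(d,x+u0,y+v0,w,A)
    print(best);return best[1:3]
print(s['position'],s['force'])
P=[]
for n,X in(('round',(.493,-.093,.051)),('oblong',(.461,-.167,.051))):
    a=cen(im1,c1,X);b=cen(im2,c2,X)
    P.append(plane(c2,*b,.050));print(n,plane(c1,*a,.050),P[-1],tri(ray(c1,*a),ray(c2,*b)))
d=(P[0]-P[1])[:2];print('sep',np.linalg.norm(d),'yaw',np.degrees(np.arctan2(-d[0],d[1])))
E
python3 m.py
```

```text
[ 0.49242757 -0.09440512  0.25028581] [-0.27575133  0.09575666  0.85887556]
(np.float64(2.6191706710715352), 214.0, 141.0, (22.0, 22.0), 373.5)
(np.float64(1.897664631980674), 255.20690155029297, 164.98275756835938, (23.026222229003906, 22.469135284423828), 395.5)
round [ 0.49293961 -0.09645677  0.05      ] [ 0.49346087 -0.09537233  0.05      ] (array([ 0.49241683, -0.09511174,  0.04380323]), np.float64(0.0005405506364902902))
(np.float64(3.802204335252562), 270.0, 139.5, (19.0, 34.0), 594.0)
(np.float64(4.448197036582258), 312.5, 163.5, (19.0, 35.0), 624.5)
oblong [ 0.4658879  -0.16833335  0.05      ] [ 0.46686404 -0.16679375  0.05      ] (array([ 0.46446836, -0.16816932,  0.04040535]), np.float64(0.0005810289452614102))
sep 0.07621293541852081 yaw -20.424973112992387
```

View pics/w2.png

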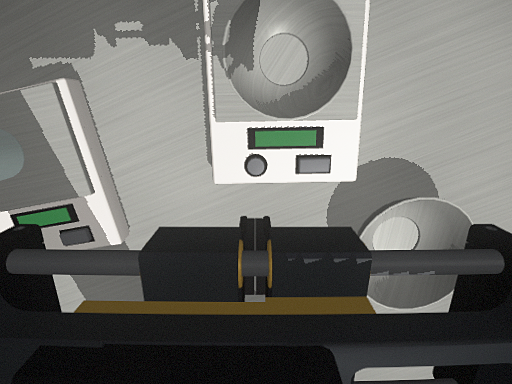

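Round key (0.493,-0.096), oblong (0.466,-0.167). The separation is 76 mm (78 expected) and the yaw about -20 to -22°, in line with the tool. The triangulated heights of 40–44 mm are low against 51 mm, but the baseline is only 66 mm, so force feedback will settle the height. I'll descend above the round key.

{"method": "play_rows", "body": {"targets": [[1, 0.001, -0.001, -0.045, 0, 0, 0], [1, 0, 0, -0.045, 0, 0, 0], [1, 0, 0, -0.045, 0, 0, 0], [1, 0, 0, -0.045, 0, 0, 0], [1, 0, 0, -0.01, 0, 0, 0], [1, 0, 0, 0, 0, 0, 0], [1, 0, 0, 0, 0, 0, 0]]}}

```text
time_s: 3.08
position: [0.4953, -0.096, 0.0622]
tcp_rot: [[0.927, -0.375, 0.003], [-0.375, -0.927, -0.001], [0.004, 0.0, -1.0]]
force: [-0.1, -0.3, -1.4]
opening: 0.007
```

```bash
python3 - <<'E'
from rig import bot
import cv2,numpy as np
s=bot.read_state();print(s['position'],s['force'])
a=bot.capture('wrist');b=bot.capture('scene')
cv2.imwrite('pics/w3.png',np.hstack([a[100:340,150:400],cv2.resize(b[130:250,150:275],(250,240))]))
E
```

```text
[ 0.49528238 -0.09602325  0.06220177] [-0.06521997 -0.34415612 -1.35090422]
```

View pics/w3.png

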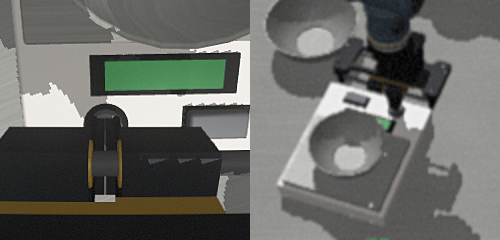

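The fingertips are centred over the round key, with the bowl and the other key clear. Now I'll press slowly.

{"method": "play_rows", "body": {"targets": [[1, -0.002, 0.001, -0.004, 0, 0, 0], [1, 0, 0, -0.004, 0, 0, 0], [1, 0, 0, -0.002, 0, 0, 0], [1, 0, 0, -0.002, 0, 0, 0], [1, 0, 0, 0, 0, 0, 0], [1, 0, 0, 0, 0, 0, 0]]}}

```text
time_s: 3.92
position: [0.4919, -0.0941, 0.0486]
tcp_rot: [[0.927, -0.375, -0.0], [-0.375, -0.927, 0.0], [-0.001, -0.0, -1.0]]
force: [0.2, 0.6, 2.8]
opening: 0.007
```

{"method": "play_rows", "body": {"targets": [[1, 0.001, -0.001, -0.001, 0, 0, 0], [1, 0, 0, -0.001, 0, 0, 0], [1, 0, 0, -0.0005, 0, 0, 0], [1, 0, 0, 0, 0, 0, 0], [1, 0, 0, 0, 0, 0, 0]]}}

```text
time_s: 4.55
position: [0.4925, -0.0949, 0.046]
tcp_rot: [[0.927, -0.375, -0.001], [-0.375, -0.927, 0.001], [-0.001, -0.0, -1.0]]
force: [-2.1, 2.6, 4.5]
opening: 0.008
```

{"method": "play_rows", "body": {"targets": [[1, 0, 0, -0.001, 0, 0, 0], [1, 0, 0, -0.0005, 0, 0, 0], [1, 0, 0, 0, 0, 0, 0], [1, 0, 0, 0, 0, 0, 0]]}}

```text
time_s: 5.05
position: [0.4927, -0.0951, 0.0453]
tcp_rot: [[0.927, -0.375, -0.0], [-0.375, -0.927, 0.0], [-0.0, 0.0, -1.0]]
force: [-4.4, 3.2, 11.6]
opening: 0.003
```

The force rose to 11.6 N at z = 45.3 mm, so the round key has bottomed out. I'll lift and go over to the oblong key.

{"method": "play_rows", "body": {"targets": [[1, 0, 0, 0.005, 0, 0, 0], [1, 0, 0, 0.017, 0, 0, 0], [1, 0, 0, 0, 0, 0, 0], [1, -0.013, -0.036, 0, 0, 0, 0], [1, -0.013, -0.036, 0, 0, 0, 0], [1, 0, 0, 0, 0, 0, 0], [1, 0, 0, 0, 0, 0, 0], [1, 0, 0, 0, 0, 0, 0]]}}

```text
time_s: 6.05
position: [0.4672, -0.1665, 0.0663]
tcp_rot: [[0.928, -0.374, -0.0], [-0.374, -0.928, 0.0], [-0.0, -0.0, -1.0]]
force: [0.2, 0.4, -0.1]
opening: 0.005
```

```bash
python3 - <<'E'
from rig import bot
import cv2,numpy as np
s=bot.read_state();print(s['position'],s['force'])
a=bot.capture('wrist');b=bot.capture('scene')
cv2.imwrite('pics/w4.png',np.hstack([a[100:340,150:400],cv2.resize(b[130:250,150:275],(250,240))]))
E
```

```text
[ 0.46721291 -0.16645222  0.06627153] [ 0.17845952  0.3711753  -0.05687955]
```

View pics/w4.png

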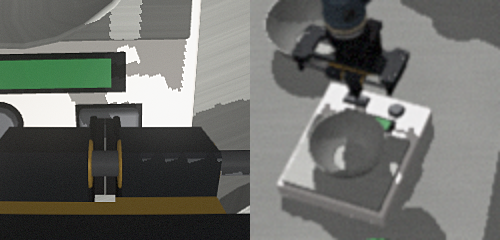

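The tips are centred over the oblong key, and the round key is visibly up.

{"method": "play_rows", "body": {"targets": [[1, 0, 0, -0.007, 0, 0, 0], [1, 0, 0, -0.005, 0, 0, 0], [1, 0, 0, -0.003, 0, 0, 0], [1, 0, 0, -0.002, 0, 0, 0], [1, 0, 0, 0, 0, 0, 0], [1, 0, 0, 0, 0, 0, 0]]}}

```text
time_s: 6.9
position: [0.4669, -0.167, 0.0497]
tcp_rot: [[0.927, -0.375, -0.0], [-0.375, -0.927, 0.0], [-0.0, -0.0, -1.0]]
force: [-0.7, 0.9, 1.7]
opening: 0.005
```

{"method": "play_rows", "body": {"targets": [[1, 0, 0, -0.001, 0, 0, 0], [1, 0, 0, -0.001, 0, 0, 0], [1, 0, 0, -0.001, 0, 0, 0], [1, 0, 0, -0.001, 0, 0, 0], [1, 0, 0, 0, 0, 0, 0], [1, 0, 0, 0, 0, 0, 0]]}}

```text
time_s: 7.65
position: [0.4669, -0.167, 0.0455]
tcp_rot: [[0.927, -0.375, -0.0], [-0.375, -0.927, 0.0], [-0.001, -0.0, -1.0]]
force: [-0.9, 3.3, 4.1]
opening: 0.005
```

{"method": "play_rows", "body": {"targets": [[1, 0, 0, -0.001, 0, 0, 0], [1, 0, 0, -0.0005, 0, 0, 0], [1, 0, 0, 0, 0, 0, 0], [1, 0, 0, 0, 0, 0, 0]]}}

```text
time_s: 8.15
position: [0.4669, -0.167, 0.0452]
tcp_rot: [[0.927, -0.375, 0.0], [-0.375, -0.927, 0.0], [0.0, -0.0, -1.0]]
force: [-2.4, 3.4, 14.7]
opening: 0.002
```

The oblong key has bottomed out at 14.7 N. I'll draw back straight up.

{"method": "play_rows", "body": {"targets": [[1, 0, 0, 0.005, 0, 0, 0], [1, 0, 0, 0.03, 0, 0, 0], [1, 0, 0, 0.05, 0, 0, 0], [1, 0, 0, 0.05, 0, 0, 0], [1, -0.02, -0.02, 0.04, 0, 0, 0], [1, 0, 0, 0, 0, 0, 0], [1, 0, 0, 0, 0, 0, 0], [1, 0, 0, 0, 0, 0, 0]]}}

```text
time_s: 9.15
position: [0.4466, -0.1867, 0.2175]
tcp_rot: [[0.927, -0.375, -0.002], [-0.375, -0.927, 0.002], [-0.003, -0.001, -1.0]]
force: [0.9, -0.3, -0.0]
opening: 0.004
```

```bash
python3 - <<'E'
from rig import bot
import cv2,numpy as np
s=bot.read_state();print(s['position'],s['force'],abs(np.array(s['qvel'])).max())
a=bot.capture('wrist');b=bot.capture('scene');o=cv2.imread('pics/scene0.png')
d=cv2.absdiff(b,o).max(2)
for n,(x,y,w,h) in dict(bowl=(178,195,45,30),jar=(302,190,24,28),sauce=(385,168,25,42),mug=(88,202,24,25),orange=(355,207,24,28)).items():print(n,(d[y:y+h,x:x+w]>60).mean())
cv2.imwrite('pics/w5.png',np.hstack([cv2.resize(a,(400,300)),cv2.resize(b,(400,300))]))
E
```

```text
[ 0.44661667 -0.18669608  0.21754283] [ 0.85436072 -0.3486692  -0.0240773 ] 0.2441068665996504
bowl 0.10222222222222223
jar 0.17410714285714285
sauce 0.0
mug 0.09
orange 0.0
```

View pics/w5.png

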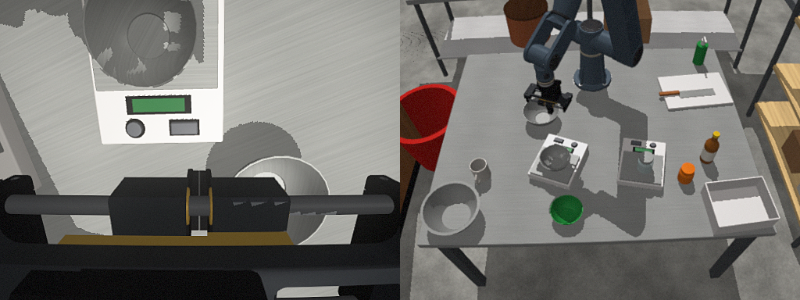

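Both keys are up, everything stands where it was (the pixel differences look like moved shadows), and the tool is clear of the scene.

```bash
python3 -c "
from rig import bot
print(bot.hand_in())"
```

```text
the job is handed in; nothing more can be done
None
```

On the scale with the steel bowl I pressed the round key fully down and let it up, then did the same with the oblong key, drew back, and handed the job in at about 9 s.

- **Presses:** the round key bottomed out at a tool height of 45.3 mm, reading about 11.6 N upward. The oblong key bottomed at 45.2 mm, about 14.7 N. Both were under the 25 N limit.
- **Final checks:** the last wrist picture showed both keys up. The tool was about 0.22 m above the counter with its force reading near zero. Bowl, jar, bottle and mug looked upright and unmoved.
- **Checks that disagreed:**
  - Triangulated key heights came out at 40–44 mm against the stated 51 mm. The contact forces while pressing fitted 51 mm.
  - The first colour masks in the overhead view were rough, so I replaced them with wrist-camera measurements, which put the keys 76 mm apart against 78 mm given.
  - Comparing the scene before and after, 9–17% of pixels changed around bowl, jar and mug, and none at the bottle. I put this down to the arm's moved shadow and did not measure it separately.

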